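# Stand up the recipe display at the biscuit tray

## Robot

A 6-joint arm with a two-finger parallel gripper is mounted at the origin on the work surface. World frame = base frame: x ahead of the robot, y to its left, z up, the work surface at z = 0. Lengths are in mm, angles in degrees, forces in N, time in s.
With the tool pointing down it reaches from about 350 to 850 mm from the base axis. Payload 8.1 kg.
Tool frame: the origin (TCP) lies midway between the tips of the shut fingers; the grasp point (between the pads) lies hold_point_z behind it (hold_point_z is the distance from the TCP to the grasp point, in mm); z points along the fingers, x is the direction in which the jaws open and shut, and the axes are right-handed (so a half turn about z gives the same grasp; the last joint's range is limited). The gripper opens to 85 mm and grips with 20 to 120 N. Pads are 22 mm wide; open, the fingers measure 114 mm over their backs; the gripper's body (76 mm by 85 mm) begins 54 mm behind the grasp point. The pads swing forward as they close: fully open they stand 13 mm farther back than shut.
Start: joints at [67.3, 7.471, 85.268, -0, 87.261, -4.893], TCP at [183.471, 571.265, 231.292] pointing down, gripper open.
Joint ranges: [-169.43, 169.43], [-51.17, 129.36], [1.28, 143.12], [-76.62, 256.62], [0, 156.53], [-152.29, 152.29]. Speed limits (degrees/s): [136.94, 136.94, 159.86, 180, 180, 180].

## Interface

Orientations are given as [roll, pitch, yaw] about the fixed x, y, z axes, in that order (R = Rz(yaw) Ry(pitch) Rx(roll)).
In Python, from bench import * gives the robot as it stands.
- The arm moves only by the shell command python3 -m pendant 'ROWS' [OPENING] [FORCE]. ROWS is JSON, a list that holds one entry, the list of rows, each a list of 4 numbers: the shift along the tool's x, y, z normalised to -1 to 1, where 1 is 0.02 m, then the turn about the tool's z normalised to -1 to 1, where 1 is 0.08 rad. A call has exactly 10 rows; each row shifts and turns the pose as measured when the row begins, along the tool's axes as they then stand; what a row does not reach is not made up. A row lasts 1/12 s, in which the tool goes at most 41.7 mm and 7.16 degrees, less where a joint would pass 70% of its speed; a pose out of reach is approached as far as the arm can. A call with a number of a shift or a turn outside -1 to 1 is refused whole. A call with a gripper value outside its range is refused whole. OPENING is the gripper's target within -1 to 1 (fully open at 1, half-way at 0, shut at -1), set as the call begins (- or left out, the last holds). The fingers move at their own pace and stop on an object; FORCE is the grip in N (left out, the last holds). Time passes only in rows, so rows that do not move let the fingers close, or fill a call up. It gives the time, the measured TCP pose, the force and the opening at its end, in the units of the state.
- sense(): the state, without advancing time (a new reading comes with each control period).
- snapshot(name): name is "side" or "top"; returns the picture (400x640x3 uint8, red, green, blue); there is no depth.
- calibration(name): a dict with "mtx" (3x3 intrinsics, pixels), "D" ([k1, k2, p1, p2, k3] as OpenCV has them; the pictures are not rectified), "world_to_cam" (4x4, takes a point from world to camera coordinates). Camera axes: x right, y down, z forward; pixel columns grow to the right and rows downward; lengths in mm; the calibration is good to about 2 mm. A picture is of the moment at which its call begins. calibration takes no time and is no camera call.
- hand_in(): hands the job in, once; it reports no verdict.
The state is a dict: "time": time; "joint_pos": joint angles; "qd": joint speeds; "joint_efforts": joint torques, N m; "tool_pos": TCP position; "tcp_rot": TCP orientation; "ft_force": force on the tool from outside, world axes, zero at the start; "wrist_torque": the same for the moment, N m; "finger_gap": finger opening in mm.
Only numpy, scipy, OpenCV 4.12 (cv2) and the standard library are available. Lean on these libraries where they do the work, as an engineer would, in place of code of your own. Each camera call takes 0.05 s, during which the arm holds its last target.

## Task

The recipe display lies on its screen on the bakery bench. First, while it still lies there, unfold the kickstand on its back all the way, then stand the display on the green mat, leaning back on its kickstand, with the screen squarely facing the tray of biscuits. Put it down gently, without dropping it, let go of it, and leave the brush, the jar and the small tin where they are.

Things in the scene. Friction and masses are not known exactly. Their poses are not given: they have to be found in the camera images.
- display: Tablet-like recipe display, 0.3 to 0.7 kg: dark case, yellow rim, 140 mm high, 180 wide, 18 thick, yellow carrying handle beyond its top edge. Starts lying on its screen, back up. Origin: centre of the screen face (on the bench at the start). x: from lower edge to the handle (its top), y: along its width, z: out of its back; the screen looks along -z. Case spans x -70..70, y -90..90, z 0..18 mm.
- handle (a point): Middle of the carrying handle's round yellow bar: 12 mm diameter, along the display's y, free for 100 mm between its two side arms; centre 50 mm beyond the case's top edge, 18 mm above the bench at the start, 190 mm from lower_edge. The bar can turn between the fingers, so the display can pivot about it while held.
- lower_edge (a point): Middle of the back corner of the case's lower edge (x -70, y 0, z 18 mm in the display's axes): it stands on this edge. Standing on the unfolded kickstand, the display leans back about 24 degrees from vertical, and the foot bar rests about 110 mm behind this edge.
- kickstand (a joint): Opening angle of the kickstand, rad: 0 folded flat against the back, 1.0 fully unfolded at its stop. The stiff hinge (about 0.06 N m of friction) stays where it is left. Starts at 0 to 0.15.
- foot_bar (a point): Middle of the kickstand's red foot bar: round, 12 mm diameter, along the display's y, free for 90 mm between two steel arms, 100 mm from the hinge axis. Folded, its centre lies near the lower edge (x -65 mm in the display's axes), 14 mm above the case's back, 32 mm above the bench. It swings up and towards the display's top as the kickstand opens.
- kickstand_hinge (a point): Middle of the kickstand's hinge axis, which runs along the display's y, at x 35, z 32 mm in the display's axes; the open frame of the kickstand lies between it and the foot bar.
- mat: Green non-slip mat fixed on the bench, 220 mm (x) by 280 mm (y), 3 mm thick. Origin: centre of its underside on the bench; x points across it to the tray, so the display's screen must face along the mat's +x and the foot bar stand on the -x side.
- tray: Steel baking tray with biscuits, fixed, 200 x 280 mm, 18 mm high, beyond the mat's +x edge and parallel to it. Origin: centre of its underside.
- brush: Bystander: pastry brush lying on the bench, 200 mm long, along its x. Leave it.
- jar: Bystander: closed amber jar, 72 mm diameter, 85 mm high; origin under its centre. Leave it.
- tin: Bystander: small dark open tin, 110 mm diameter, 35 mm high; origin under its centre. Leave it.

How it is judged (in metres and radians):
On the way, in this order (a step that is already met when the one before it is completed fails the run):
1. the kickstand is unfolded all the way (at least 0.9 rad) while the display still lies on its screen (value of joint kickstand above 0.9 rad and angle between display's own z axis and vertical below 0.5 rad), for 0.2 s.
2. the display stands on the mat on its kickstand, facing the tray (value of joint kickstand above 0.9 rad and angle between display's own x axis and vertical between 0.3 and 0.6 rad and x of lower_edge in the frame of mat between -0.012 and 0.112 m and x of foot_bar in the frame of mat between -0.112 and 0.012 m and y of lower_edge in the frame of mat between -0.07 and 0.07 m and angle between the y axis of display and the y axis of mat, either way round below 0.35 rad and height (world z) of lower_edge below 0.012 m and height (world z) of foot_bar below 0.018 m), for 0.2 s.
At the end, for the whole second after the job is handed in: At rest on the mat: kickstand open 0.9 rad or more, display leaning back 17 to 34 degrees, lower edge and foot bar down within the mat's depth, foot bar on the side away from the tray, lower edge's middle within 70 mm of the mat's centre line, squared to the mat within 20 degrees (all of step 2 and linear speed of display below 0.02 m/s and angular speed of display below 0.1 rad/s); the robot touches nothing.
It fails at once if a bystander is moved more than 30 mm (distance of any of brush, jar, tin from where it was at the start of the episode above 0.03 m).
It fails at once if the display is dropped or slammed down: faster than 0.8 m/s with its lower edge within 50 mm of the bench (linear speed of display above 0.8 m/s and height (world z) of lower_edge below 0.05 m).
It also fails if it takes over 72 s, if anything falls off the work surface, if the arm or the gripper's body presses on something with over 40 N, if the wrist force passes 120 N, or if a joint passes its speed limit or range.

## Working session

There is one attempt and no reset: what is moved stays moved. The work goes in short steps, Python scripts to look and compute and a shell command to move; the robot and the scene stay as the last step left them, time stands still between calls to the robot, and variables do not carry over. Pictures are saved under pics/ and viewed, and the job is handed in when it is done.

```bash
mkdir -p pics; ls; cat > h.py <<'E'
from bench import *
import numpy as np, cv2
def snap(n,f):
    im=snapshot(n); cv2.imwrite('pics/'+f,cv2.cvtColor(im,cv2.COLOR_RGB2BGR)); return im
def ray(n,px):
    c=calibration(n); K=np.array(c['mtx']);D=np.array(c['D'],float);T=np.array(c['world_to_cam'])
    u=cv2.undistortPoints(np.array(px,float).reshape(-1,1,2),K,D).reshape(-1,2)
    R=T[:3,:3]; o=-R.T@T[:3,3]; d=np.c_[u,np.ones(len(u))]@R
    return o,d
def onz(n,px,z):
    o,d=ray(n,px); return o+d*((z-o[2])/d[:,2])[:,None]
def proj(n,P):
    c=calibration(n); T=np.array(c['world_to_cam'])
    return cv2.projectPoints(np.array(P,float).reshape(-1,3),cv2.Rodrigues(T[:3,:3])[0],T[:3,3],np.array(c['mtx']),np.array(c['D'],float))[0].reshape(-1,2)
E
python3 - <<'E'
from h import *
print(sense())
snap('side','s0.png');snap('top','t0.png')
for n in('side','top'):
    o,d=ray(n,[[320,200]]);print(n,o,d)
E
```

```text
pics
{'time': 0.0, 'joint_pos': array([ 6.73001575e+01,  7.51359313e+00,  8.53300661e+01,  1.19029298e-03,
        8.72598540e+01, -4.89348525e+00]), 'qd': array([ 0.09475041,  0.04596182, -0.00271414, -0.02003369, -0.00832533,
       -0.0376517 ]), 'joint_efforts': array([-4.81081242e-04, -5.69407690e+01, -5.00549126e+01, -2.96457520e-04,
        1.45886501e-02, -3.14875763e-05]), 'tool_pos': array([183.24663389, 570.76383075, 230.25266561]), 'tcp_rot': array([-1.79989985e+02,  1.03034565e-01,  7.21935938e+01]), 'ft_force': array([-1.51257647,  0.81678709,  0.4487748 ]), 'wrist_torque': array([ 0.03030069, -0.05137248, -0.04489979]), 'finger_gap': 85.22184684428564}
side [ 543.91306948 -980.00313995 1048.6628787 ] [[ 0.01905266  0.68679272 -0.72695677]]
top [ 4.37461207e+02 -9.33074606e-01  2.08489084e+03] [[ 0.05794322  0.00234107 -0.99835018]]
```

View pics/s0.png

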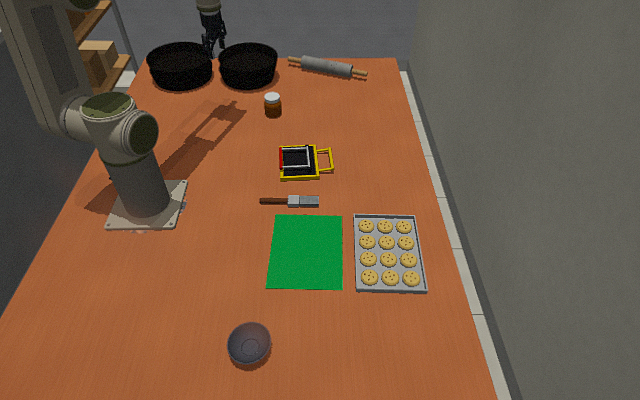

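View pics/t0.png

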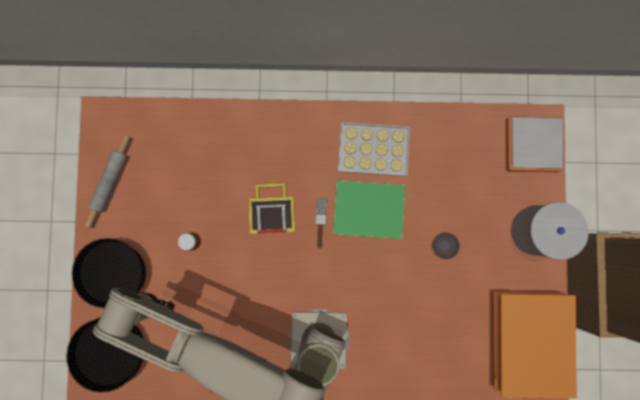

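```bash
python3 - <<'E'
import bench
print([ (k,getattr(bench,k)) for k in dir(bench) if not k.startswith('_')][:40])
from h import *
im=cv2.imread('pics/s0.png'); cv2.imwrite('pics/s0z.png',cv2.resize(im[130:300,250:430],None,fx=4.4,fy=3.5*1.0,interpolation=cv2.INTER_CUBIC) if 0 else cv2.resize(im[135:215,250:350],None,fx=7,fy=7,interpolation=cv2.INTER_CUBIC))
im=cv2.imread('pics/t0.png'); cv2.imwrite('pics/t0z.png',cv2.resize(im[170:250,240:340],None,fx=7,fy=7,interpolation=cv2.INTER_CUBIC))
# mat
for n,f in(('side','s0'),('top','t0')):
    im=cv2.imread(f'pics/{f}.png');h=cv2.cvtColor(im,cv2.COLOR_BGR2HSV)
    for name,lo,hi in(('green',(45,100,50),(75,255,255)),('yellow',(22,170,120),(34,255,255)),('red',(174,150,80),(180,255,255)),('red0',(0,210,80),(4,255,255))):
        m=cv2.inRange(h,lo,hi)
        k,l,st,ce=cv2.connectedComponentsWithStats(m)
        for i in range(1,k):
            if st[i,4]>12:
                c=np.argwhere(l==i)[:,::-1].astype(np.float32); r=cv2.minAreaRect(c)
                print(n,name,st[i],np.round(ce[i],1),np.round(cv2.boxPoints(r),1).tolist())
                if name=='green': print(onz(n,cv2.boxPoints(r),3).round(0).tolist(), onz(n,[ce[i]],3))
E
```

```text
[('PlanningError', <class 'bench.PlanningError'>), ('calibration', <function make.<locals>.<lambda> at 0x7f7ba85c4680>), ('hand_in', <function connect.<locals>.done at 0x7f7ba853f740>), ('hold_point_z', 18.700000000000003), ('sense', <function make.<locals>.<lambda> at 0x7f7ba85c45e0>), ('snapshot', <function make.<locals>.drawn_camera at 0x7f7ba85c40e0>)]
side green [ 266  214   77   76 5359] [305.9 252.8] [[265.79998779296875, 288.0], [267.6000061035156, 213.60000610351562], [343.79998779296875, 215.39999389648438], [342.0, 289.8999938964844]]
[[411.0, -332.0, 3.0], [398.0, -51.0, 3.0], [648.0, -63.0, 3.0], [626.0, -342.0, 3.0]] [[ 524.12709317 -211.73109058    3.        ]]
side yellow [279 145  26   3  34] [291.4 145.6] [[279.0, 145.6999969482422], [303.8999938964844, 143.89999389648438], [304.0, 145.39999389648438], [279.1000061035156, 147.1999969482422]]
side yellow [280 144  54  34 299] [313.9 163.5] [[278.3999938964844, 145.6999969482422], [331.8999938964844, 142.8000030517578], [333.6000061035156, 175.10000610351562], [280.0, 177.89999389648438]]
side red0 [279 147   3  21  49] [280.2 156.8] [[279.0, 147.0], [281.0, 147.0], [281.0, 167.0], [279.0, 167.0]]
top green [ 335  182   69   55 3333] [368.9 209.1] [[334.5, 232.39999389648438], [337.70001220703125, 181.5], [403.29998779296875, 185.6999969482422], [400.1000061035156, 236.60000610351562]]
[[428.0, -57.0, 3.0], [635.0, -67.0, 3.0], [622.0, -335.0, 3.0], [415.0, -323.0, 3.0]] [[ 524.63802819 -195.35448074    3.        ]]
```

View pics/s0z.png

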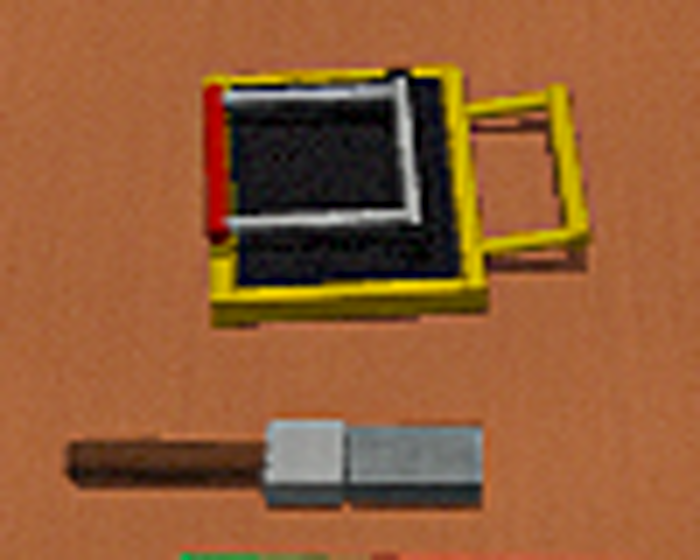

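View pics/t0z.png

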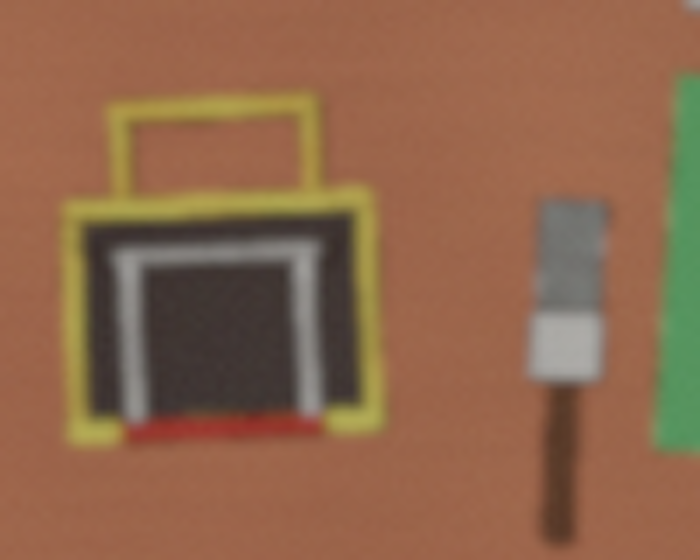

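```bash
cat >> h.py <<'E'
def tri(a,b):
    o1,d1=ray('side',[a]);o2,d2=ray('top',[b]);A=np.c_[d1[0],-d2[0]]
    s=np.linalg.lstsq(A,o2-o1,rcond=None)[0]
    p,q=o1+d1[0]*s[0],o2+d2[0]*s[1]; return ((p+q)/2).round(1),np.linalg.norm(p-q).round(1)
E
python3 - <<'E'
from h import *
S=lambda x,y:((x+.5)/7+249.5,(y+.5)/7+134.5)
T=lambda x,y:((x+.5)/7+239.5,(y+.5)/7+169.5)
for nm,s,t,z in(('hL',(557,92),(118,110),18),('hR',(580,238),(312,100),18),('rL',(213,90),(128,434),35),('rR',(217,235),(320,424),35)):
    print(nm,tri(S(*s),T(*t)),onz('side',[S(*s)],z).round(0),onz('top',[T(*t)],z).round(0))
print('case top z18',onz('top',[T(65,197),T(370,187),T(382,434),T(70,445)],18).round(0))
print('sidecase z18',onz('side',[S(460,66),S(488,288)],18).round(0),'brush',onz('top',[T(572,203),T(558,545)],10).round(0))
E
```

```text
hL (array([611.7, 261.5,  22.9]), np.float64(1.2)) [[611. 267.  18.]] [[613. 262.  18.]]
hR (array([619.8, 150.2,  17.4]), np.float64(1.3)) [[619. 150.  18.]] [[620. 150.  18.]]
rL (array([426.3, 249.6,  35.5]), np.float64(0.4)) [[426. 250.  35.]] [[426. 250.  35.]]
rR (array([433.3, 140.7,  30.1]), np.float64(0.5)) [[434. 135.  35.]] [[434. 140.  35.]]
case top z18 [[562. 291.  18.]
 [571. 116.  18.]
 [428. 106.  18.]
 [419. 285.  18.]]
sidecase z18 [[559. 290.  18.]
 [571. 112.  18.]] brush [[564.  -1.  10.]
 [366.   4.  10.]]
```

The display lies with its handle toward +x. The handle bar's middle is at about (616,206,18), the foot bar's middle at (430,195,33), and its yaw is about 3.7°. The mat's centre is (525,-196) with yaw about -2.8°, and the brush at y≈0 lies between them. I'll turn the tool first.

```bash
python3 -m pendant '[[[0,0,0,1],[0,0,0,1],[0,0,0,1],[0,0,0,1],[0,0,0,1],[0,0,0,1],[0,0,0,1],[0,0,0,1],[0,0,0,1],[0,0,0,1]]]' -0.05 20
```

```text
time: 0.93
tool_pos: [181.9, 567.6, 223.7]
tcp_rot: [179.5, 0.6, 24.3]
ft_force: [-1.0, -0.9, -0.5]
finger_gap: 40.8
```

```bash
python3 -m pendant '[[[0,0,0,0.9],[0,0,0,0.9],[0,0,0,0.9],[0,0,0,0.9],[0,0,0,0.7],[0.6,1,0,0],[0.6,1,0,0],[0.6,1,0,0],[0.6,1,0,0],[0.6,1,0,0]]]'
```

```text
time: 1.77
tool_pos: [245.0, 467.6, 217.8]
tcp_rot: [178.8, 0.7, 3.6]
ft_force: [0.3, 0.0, 0.2]
finger_gap: 40.4
```

```bash
python3 -m pendant '[[[0.6,1,0,0],[0.6,1,0,0],[0.6,1,0,0],[0.6,1,0,0],[0.6,1,0,0],[0.6,1,0,0],[0.6,1,0,0],[0.6,1,0,0],[0,0,0,0],[0,0,0,0]]]'
```

```text
time: 2.6
tool_pos: [354.8, 300.6, 215.7]
tcp_rot: [178.4, 1.0, 3.4]
ft_force: [0.3, 0.7, -0.1]
finger_gap: 41.0
```

```bash
python3 -m pendant '[[[0.6,0.9,0.6,0],[0.6,0.9,0.6,0],[0.6,0.9,0.6,0],[0.6,0.9,0.6,0],[0.6,0.9,0.6,0],[0.4,0.9,0.6,0],[0,0,0.6,0],[0,0,0.6,0],[0,0,0,0],[0,0,0,0]]]'
```

```text
time: 3.43
tool_pos: [427.0, 196.8, 116.3]
tcp_rot: [178.7, 1.2, 3.8]
ft_force: [0.3, 1.2, 0.0]
finger_gap: 40.3
```

```bash
python3 - <<'E'
from h import *
im=snap('side','s1.png');s=sense();print(s['tool_pos'],s['tcp_rot'])
cv2.imwrite('pics/s1z.png',cv2.cvtColor(cv2.resize(im[95:195,230:360],None,fx=6,fy=6,interpolation=cv2.INTER_CUBIC),cv2.COLOR_RGB2BGR))
E
```

```text
[426.83662125 196.88956374 116.22547638] [178.65037761   1.16905534   3.78966971]
```

View pics/s1z.png

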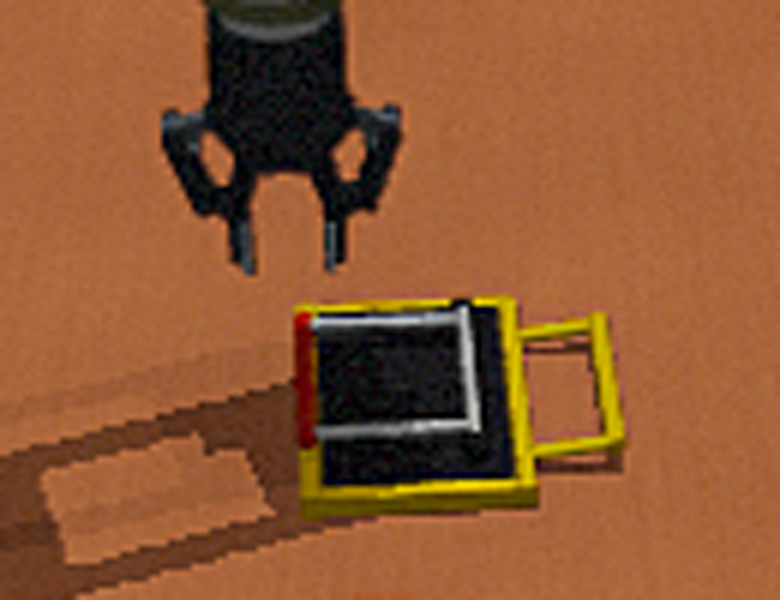

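```bash
python3 -m pendant '[[[0.2,0,0.6,0],[0.1,0,0.6,0],[0,0,0.6,0],[0,0,0.6,0],[0,0,0.6,0],[0,0,0.5,0],[0,0,0.2,0],[0,0,0,0],[0,0,0,0],[0,0,0,0]]]'
```

```text
time: 4.32
tool_pos: [434.0, 199.4, 37.8]
tcp_rot: [178.8, 0.9, 4.1]
ft_force: [-0.6, 0.2, 0.0]
finger_gap: 40.7
```

```bash
python3 - <<'E'
from h import *
im=snap('side','s2.png');s=sense();print(s['tool_pos'],s['tcp_rot'],s['ft_force'])
cv2.imwrite('pics/s2z.png',cv2.cvtColor(cv2.resize(im[95:195,230:360],None,fx=6,fy=6,interpolation=cv2.INTER_CUBIC),cv2.COLOR_RGB2BGR))
E
```

```text
[434.12334552 199.45534013  38.00441298] [178.77477108   0.8390108    4.06969991] [ 0.17024613  0.12772549 -0.12151425]
```

View pics/s2z.png

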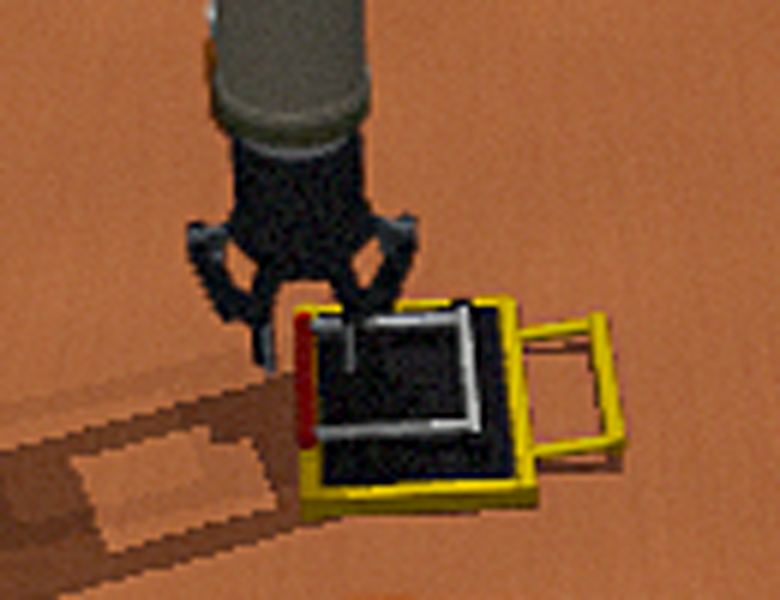

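The fingers straddle the red bar: tips at about x=265 and x=350 in the crop, bar at x=305. I'll go down 15 mm and close.

```bash
python3 -m pendant '[[[-0.1,0,0.3,0],[0,0,0.3,0],[0,0,0.15,0],[0,0,0,0],[0,0,0,0],[0,0,0,0],[0,0,0,0],[0,0,0,0],[0,0,0,0],[0,0,0,0]]]'
```

```text
time: 5.2
tool_pos: [433.7, 199.6, 23.9]
tcp_rot: [178.8, 0.6, 4.1]
ft_force: [-0.3, 0.6, -1.1]
finger_gap: 40.6
```

```bash
python3 -m pendant '[[[0,0,0,0],[0,0,0,0],[0,0,0,0],[0,0,0,0],[0,0,0,0],[0,0,0,0],[0,0,0,0],[0,0,0,0],[0,0,0,0],[0,0,0,0]]]' -1 20
```

```text
time: 6.03
tool_pos: [433.4, 199.6, 23.9]
tcp_rot: [178.8, 0.6, 4.1]
ft_force: [-0.6, 0.1, 0.2]
finger_gap: 11.5
```

```bash
python3 -m pendant '[[[0.01,0,-0.25,0],[0.02,0,-0.25,0],[0.03,0,-0.25,0],[0.04,0,-0.25,0],[0.06,0,-0.25,0],[0.07,0,-0.24,0],[0.08,0,-0.24,0],[0.09,0,-0.23,0],[0.1,0,-0.23,0],[0.11,0,-0.22,0]]]'
```

```text
time: 6.87
tool_pos: [445.6, 200.3, 75.4]
tcp_rot: [178.7, 0.8, 4.0]
ft_force: [0.7, -0.9, -3.3]
finger_gap: 10.8
```

```bash
python3 - <<'E'
from h import *
im=snap('side','s3.png');s=sense();print(s['tool_pos'],s['tcp_rot'],s['ft_force'])
cv2.imwrite('pics/s3z.png',cv2.cvtColor(cv2.resize(im[95:195,230:360],None,fx=6,fy=6,interpolation=cv2.INTER_CUBIC),cv2.COLOR_RGB2BGR))
E
```

```text
[446.57080634 200.53667416  76.48182167] [178.74414892   0.72171904   4.03858326] [-2.28438246 -2.34037907  0.41637887]
```

View pics/s3z.png

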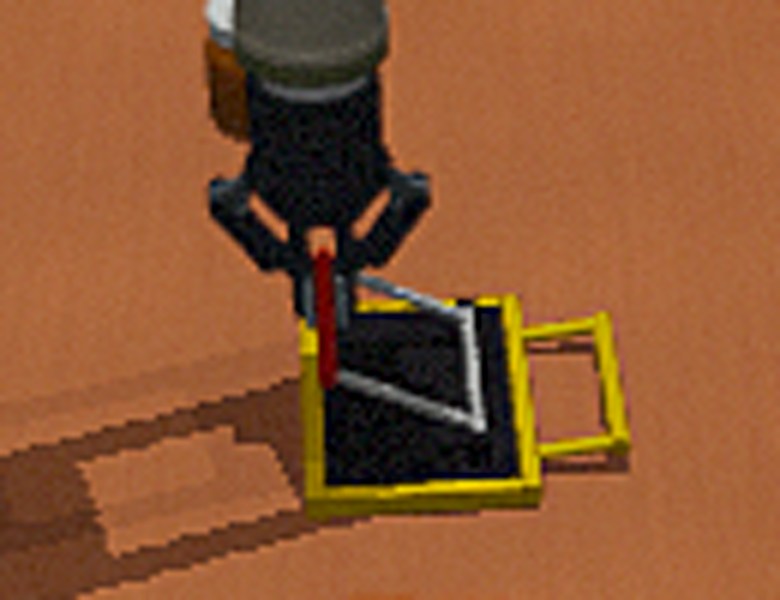

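```bash
python3 -m pendant '[[[0.13,0,-0.21,0],[0.14,0,-0.2,0],[0.15,0,-0.19,0],[0.16,0,-0.18,0],[0.17,0,-0.17,0],[0.18,0,-0.16,0],[0.19,0,-0.16,0],[0.2,0,-0.15,0],[0.2,0,-0.14,0],[0.21,0,-0.14,0]]]'
```

```text
time: 7.75
tool_pos: [482.3, 204.0, 112.9]
tcp_rot: [178.7, 1.1, 4.1]
ft_force: [-5.1, -2.2, 3.2]
finger_gap: 10.5
```

```bash
python3 - <<'E'
from h import *
im=snap('side','s4.png');s=sense();print(s['tool_pos'],s['tcp_rot'],s['ft_force'],s['finger_gap'])
cv2.imwrite('pics/s4z.png',cv2.cvtColor(cv2.resize(im[95:195,230:360],None,fx=6,fy=6,interpolation=cv2.INTER_CUBIC),cv2.COLOR_RGB2BGR))
im=snap('top','t4.png');
E
```

```text
[483.60193853 204.22894134 113.7050218 ] [178.74620611   0.95070111   4.05614876] [ 0.45224611 -0.67631059 -3.74836799] 10.964055716491117
```

View pics/s4z.png

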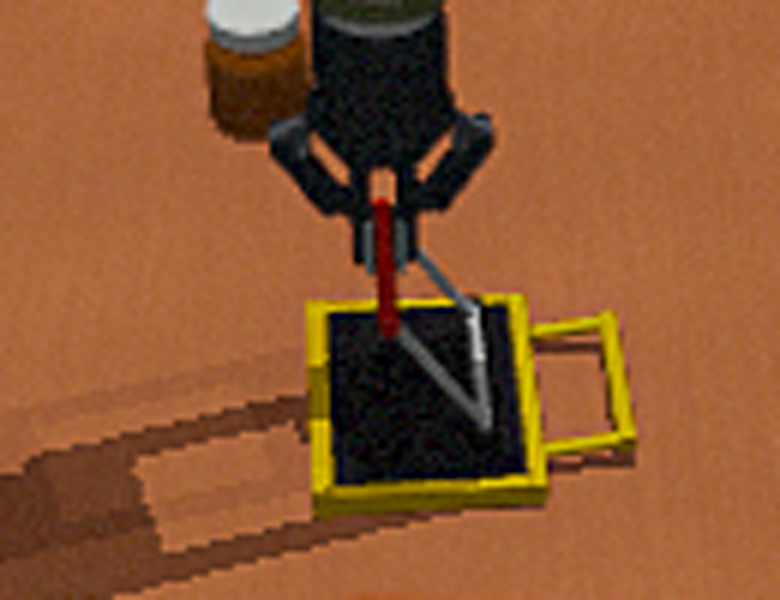

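```bash
python3 - <<'E'
from h import *
S=lambda x,y:((x+.5)/6+229.5,(y+.5)/6+94.5)
h=onz('side',[S(475,308),S(486,425)],32).round(0);print('hinge',h, h.mean(0))
print('handle',onz('side',[S(608,316),S(629,440)],18).round(0))
for a,hh in((S(381,205),h[0]),(S(390,328),h[1])):
    o,d=ray('side',[a]); d=d[0]
    for y in (hh[1]+5,hh[1],hh[1]-5):
        p=o+d*(y-o[1])/d[1]; print(p.round(0),np.hypot(p[0]-hh[0],p[2]-32).round(0),np.arctan2(p[2]-32,hh[0]-p[0]).round(2))
im=cv2.imread('pics/t4.png'); cv2.imwrite('pics/t4z.png',cv2.resize(im[170:250,240:340],None,fx=7,fy=7,interpolation=cv2.INTER_CUBIC))
E
```

```text
hinge [[534. 262.  32.]
 [540. 152.  32.]] [537. 207.  32.]
handle [[618. 270.  18.]
 [626. 153.  18.]]
[478. 267. 109.] 95.0 0.94
[478. 262. 112.] 98.0 0.96
[478. 257. 116.] 101.0 0.99
[485. 157. 103.] 90.0 0.92
[486. 152. 107.] 93.0 0.95
[486. 147. 112.] 96.0 0.97
```

View pics/t4z.png

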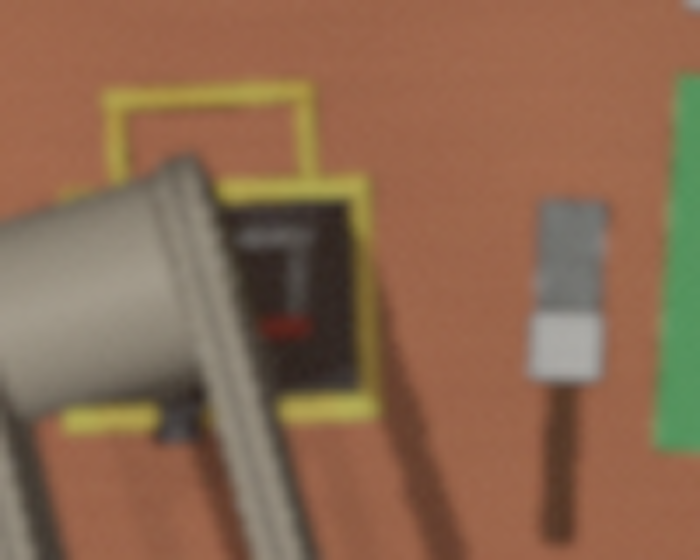

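```bash
python3 -m pendant '[[[0.2,0,-0.12,0],[0.2,0,-0.12,0],[0.15,0,-0.1,0],[0.1,0,-0.05,0],[0,0,0,0],[0,0,0,0],[0,0,0,0],[0,0,0,0],[0,0,0,0],[0,0,0,0]]]'
```

```text
time: 8.68
tool_pos: [496.7, 205.3, 117.7]
tcp_rot: [178.7, 1.1, 4.1]
ft_force: [0.0, -0.7, -4.7]
finger_gap: 11.1
```

```bash
python3 -m pendant '[[[0,0,0,0],[0,0,0,0],[0,0,0,0],[0,0,0,0],[0,0,0,0],[0,0,0,0],[0,0,0,0],[0,0,0,0],[0,0,0,0],[0,0,0,0]]]' -0.3
```

```text
time: 9.52
tool_pos: [500.3, 206.5, 122.7]
tcp_rot: [178.9, 0.5, 4.1]
ft_force: [0.4, -0.4, 0.8]
finger_gap: 30.2
```

```bash
python3 -m pendant '[[[0,0,-0.8,0],[0,0,-0.8,0],[0,0,-0.8,0],[0,0,-0.8,0],[0,0,-0.8,0],[0,0,-0.8,0],[0,0,0,0],[0,0,0,0],[0,0,0,0],[0,0,0,0]]]'
```

```text
time: 10.35
tool_pos: [499.1, 207.8, 218.7]
tcp_rot: [178.8, 0.9, 4.1]
ft_force: [-0.9, 0.1, -0.1]
finger_gap: 29.8
```

```bash
python3 - <<'E'
from h import *
im=snap('side','s5.png');s=sense();print(s['tool_pos'],s['tcp_rot'],s['ft_force'],s['finger_gap'])
cv2.imwrite('pics/s5z.png',cv2.cvtColor(cv2.resize(im[95:195,230:360],None,fx=6,fy=6,interpolation=cv2.INTER_CUBIC),cv2.COLOR_RGB2BGR))
im=snap('top','t5.png');
cv2.imwrite('pics/t5z.png',cv2.cvtColor(cv2.resize(im[170:250,240:340],None,fx=7,fy=7,interpolation=cv2.INTER_CUBIC),cv2.COLOR_RGB2BGR))
E
```

```text
[498.94989742 207.77249328 218.45091325] [178.76803614   0.91663175   4.06250293] [-0.25345944  0.04587623 -0.64048091] 30.12282375274453
```

View pics/s5z.png

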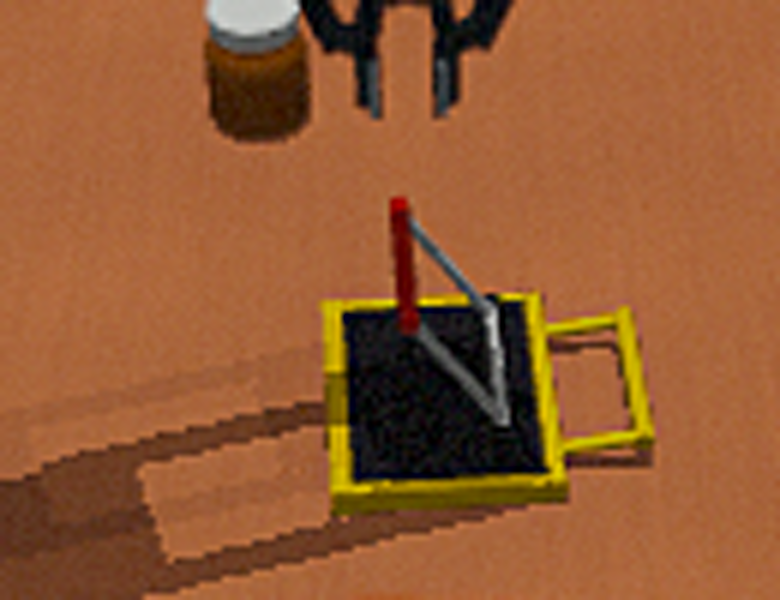

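View pics/t5z.png

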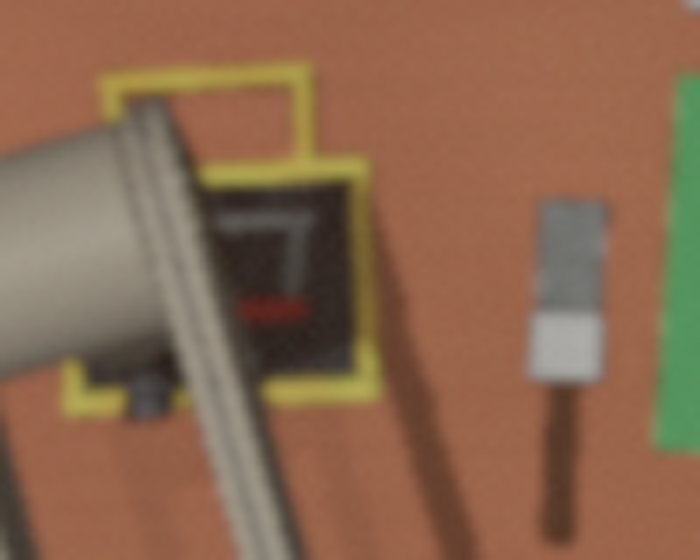

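```bash
python3 - <<'E'
from h import *
S=lambda x,y:((x+.5)/6+229.5,(y+.5)/6+94.5)
T=lambda x,y:((x+.5)/7+239.5,(y+.5)/7+169.5)
h=onz('side',[S(490,307),S(502,420)],32).round(0);print('hinge',h, h.mean(0))
H=onz('side',[S(625,314),S(645,438)],18);H2=onz('top',[T(110,80),T(306,70)],18);print('handle',H.round(0),H2.round(0))
for a,hh in((S(399,205),h[0]),(S(408,325),h[1])):
    o,d=ray('side',[a]); d=d[0]
    for y in (hh[1]+5,hh[1],hh[1]-5):
        p=o+d*(y-o[1])/d[1]; print(p.round(0),np.hypot(p[0]-hh[0],p[2]-32).round(0),np.arctan2(p[2]-32,hh[0]-p[0]).round(2))
E
```

```text
hinge [[543. 263.  32.]
 [550. 156.  32.]] [546.5 209.5  32. ]
handle [[629. 272.  18.]
 [636. 155.  18.]] [[630. 267.  18.]
 [638. 154.  18.]]
[489. 268. 108.] 93.0 0.95
[489. 263. 112.] 96.0 0.97
[489. 258. 115.] 99.0 1.0
[496. 161. 102.] 89.0 0.91
[496. 156. 106.] 92.0 0.94
[496. 151. 110.] 95.0 0.97
```

```bash
python3 -m pendant '[[[0.9,0.05,0,0],[0.9,0.05,0,0],[0.9,0.05,0,0],[0.9,0.05,0,0],[0.9,0.05,0,0],[0.9,0.05,0,0],[0.9,0.05,0.5,0],[0.5,0.05,0.8,0],[0,0,0.8,0],[0,0,0.8,0]]]' -0.05
```

```text
time: 11.28
tool_pos: [638.3, 207.5, 149.8]
tcp_rot: [178.7, 1.3, 4.1]
ft_force: [0.5, -0.4, 0.6]
finger_gap: 40.5
```

```bash
python3 -m pendant '[[[0,0,0.8,0],[0,0,0.8,0],[0,0,0.8,0],[0,0,0.8,0],[0,0,0.6,0],[0,0,0.4,0],[0,0,0,0],[0,0,0,0],[0,0,0,0],[0,0,0,0]]]'
```

```text
time: 12.12
tool_pos: [629.8, 203.1, 49.4]
tcp_rot: [178.5, 2.2, 4.0]
ft_force: [-0.8, -0.4, -0.2]
finger_gap: 40.7
```

```bash
python3 -m pendant '[[[0.2,-0.3,0.4,0],[0.1,-0.15,0.4,0],[0,0,0.2,0],[0,0,0,0],[0,0,0,0],[0,0,0,0],[0,0,0,0],[0,0,0,0],[0,0,0,0],[0,0,0,0]]]'
```

```text
time: 12.95
tool_pos: [637.7, 213.9, 30.9]
tcp_rot: [178.6, 1.9, 4.1]
ft_force: [-0.3, -0.8, -0.1]
finger_gap: 40.5
```

```bash
python3 - <<'E'
from h import *
im=snap('side','s6.png');s=sense();print(s['tool_pos'],s['tcp_rot'],s['ft_force'],s['finger_gap'])
cv2.imwrite('pics/s6z.png',cv2.cvtColor(cv2.resize(im[95:195,250:380],None,fx=6,fy=6,interpolation=cv2.INTER_CUBIC),cv2.COLOR_RGB2BGR))
E
```

```text
[637.79261187 213.9217755   30.93579698] [178.59729969   1.8741222    4.06799513] [-0.08398391 -0.13604444  0.18365615] 40.40403827286788
```

View pics/s6z.png

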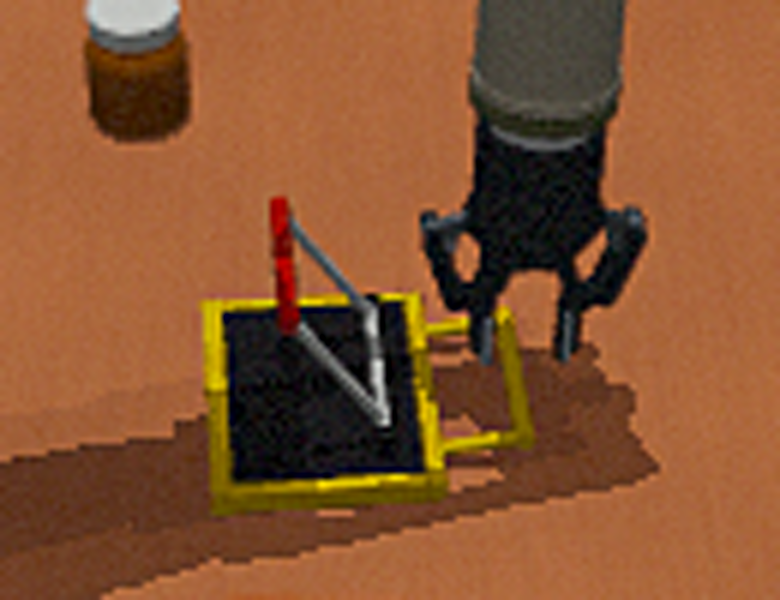

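```bash
python3 -m pendant '[[[-0.15,0,0.4,0],[-0.05,0,0.4,0],[0,0,0.35,0],[0,0,0,0],[0,0,0,0],[0,0,0,0],[0,0,0,0],[0,0,0,0],[0,0,0,0],[0,0,0,0]]]'
```

```text
time: 13.83
tool_pos: [632.1, 212.6, 5.0]
tcp_rot: [178.6, 1.9, 4.1]
ft_force: [-0.5, -0.0, -0.5]
finger_gap: 40.4
```

```bash
python3 -m pendant '[[[0,0,0,0],[0,0,0,0],[0,0,0,0],[0,0,0,0],[0,0,0,0],[0,0,0,0],[0,0,0,0],[0,0,0,0],[0,0,0,0],[0,0,0,0]]]' -1 30
```

```text
time: 14.67
tool_pos: [632.5, 212.7, 5.8]
tcp_rot: [178.6, 1.9, 4.1]
ft_force: [-0.2, 0.4, -0.1]
finger_gap: 10.8
```

```bash
python3 -m pendant '[[[0,0,-0.4,0],[0,0,-0.5,0],[-0.1,0,-0.6,0],[-0.1,0,-0.6,0],[-0.2,0,-0.6,0],[-0.2,0,-0.6,0],[-0.3,0,-0.6,0],[-0.3,0,-0.6,0],[-0.3,0,-0.6,0],[-0.3,0,-0.6,0]]]'
```

```text
time: 15.5
tool_pos: [594.9, 212.6, 129.7]
tcp_rot: [178.5, 2.2, 4.1]
ft_force: [-1.6, 0.9, -4.9]
finger_gap: 10.5
```

```bash
python3 - <<'E'
from h import *
im=snap('side','s7.png');s=sense();print(s['tool_pos'],s['tcp_rot'],s['ft_force'],s['finger_gap'])
cv2.imwrite('pics/s7z.png',cv2.cvtColor(cv2.resize(im[75:195,250:380],None,fx=5,fy=5,interpolation=cv2.INTER_CUBIC),cv2.COLOR_RGB2BGR))
E
```

```text
[595.76384249 213.29907519 133.30775214] [178.58390445   2.00327469   4.07877372] [ 2.88317846  1.19266296 -0.970244  ] 10.728541645043135
```

View pics/s7z.png

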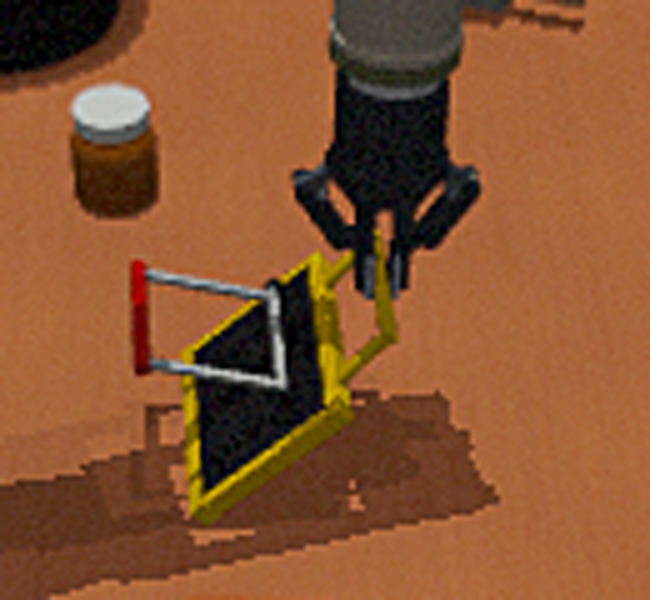

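```bash
python3 -m pendant '[[[-0.4,0,-0.5,0],[-0.5,0,-0.5,0],[-0.5,0,-0.4,0],[-0.5,0,-0.4,0],[-0.5,0,-0.3,0],[-0.5,0,-0.3,0],[-0.4,0,-0.3,0],[-0.2,0,-0.3,0],[0,0,-0.3,0],[0,0,-0.3,0]]]'
```

```text
time: 16.38
tool_pos: [524.0, 210.4, 218.3]
tcp_rot: [178.7, 1.5, 4.1]
ft_force: [-0.6, 1.0, -6.0]
finger_gap: 10.5
```

```bash
python3 -m pendant '[[[0,0,-0.4,0],[0,0,-0.5,0],[0,0,-0.5,0],[0,0,-0.5,0],[0,0,-0.5,0],[0,0,-0.5,0],[0,0,-0.4,0],[0,0,0,0],[0,0,0,0],[0,0,0,0]]]'
```

```text
time: 17.22
tool_pos: [528.5, 212.3, 294.7]
tcp_rot: [178.8, 1.2, 4.1]
ft_force: [-0.1, 0.4, -6.5]
finger_gap: 10.5
```

```bash
python3 - <<'E'
from h import *
im=snap('side','s8.png');s=sense();print(s['tool_pos'],s['tcp_rot'],s['ft_force'],s['finger_gap'])
cv2.imwrite('pics/s8z.png',cv2.cvtColor(cv2.resize(im[55:195,230:380],None,fx=4,fy=4,interpolation=cv2.INTER_CUBIC),cv2.COLOR_RGB2BGR))
E
```

```text
[528.3527011  212.27367383 294.33925755] [178.75012376   1.20834596   4.07954237] [-0.00893341 -0.0322033  -5.9039866 ] 10.757264305441446
```

View pics/s8z.png

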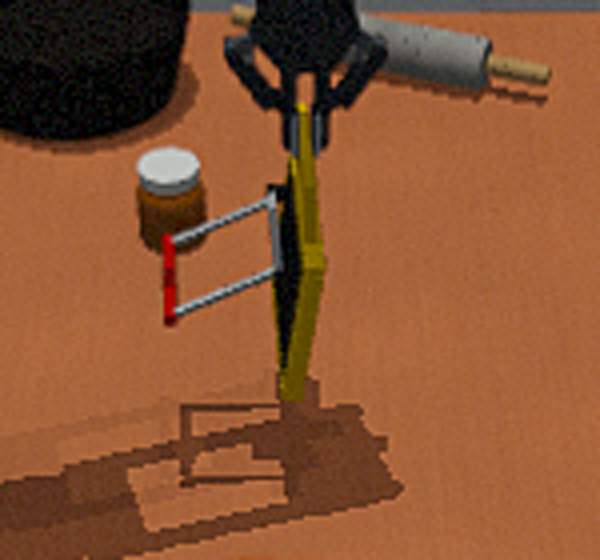

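```bash
python3 -m pendant '[[[0,0.1,0,0.2],[0,0.3,0,0.3],[0.1,0.5,0,0.3],[0.1,0.6,0,0.3],[0.2,0.7,0,0.3],[0.2,0.8,0,0.1],[0.2,0.8,0,0],[0.2,0.8,0,0],[0.2,0.8,0,0],[0.2,0.8,0,0]]]'
```

```text
time: 18.1
tool_pos: [550.6, 76.1, 292.3]
tcp_rot: [178.4, 1.4, -3.9]
ft_force: [0.4, -0.2, -5.7]
finger_gap: 10.4
```

```bash
python3 -m pendant '[[[0.2,0.8,0,0],[0.2,0.8,0,0],[0.2,0.8,0,0],[0.2,0.8,0,0],[0.2,0.8,0,0],[0.2,0.8,0,0],[0.2,0.8,0,0],[0.2,0.7,0,0],[0.2,0.6,0,0],[0.1,0.5,0,0]]]'
```

```text
time: 18.93
tool_pos: [574.2, -97.9, 293.7]
tcp_rot: [178.2, 1.6, -5.4]
ft_force: [-0.0, -0.6, -6.1]
finger_gap: 10.5
```

```bash
python3 -m pendant '[[[0.2,0.7,0,-0.2],[0.2,0.8,0,-0.2],[0.2,0.8,0,-0.1],[0.2,0.8,0,-0.1],[0.2,0.8,0,0],[0.1,0.5,0,0],[0,0.2,0,0],[0,0,0,0],[0,0,0,0],[0,0,0,0]]]'
```

```text
time: 19.77
tool_pos: [588.5, -202.3, 294.2]
tcp_rot: [178.3, 1.9, -3.1]
ft_force: [0.0, -0.2, -5.4]
finger_gap: 10.5
```

```bash
python3 - <<'E'
from h import *
im=snap('side','s9.png');s=sense();print(s['tool_pos'],s['tcp_rot'],s['ft_force'],s['finger_gap'])
cv2.imwrite('pics/s9z.png',cv2.cvtColor(cv2.resize(im[125:305,240:440],None,fx=3.3,fy=3.3,interpolation=cv2.INTER_CUBIC),cv2.COLOR_RGB2BGR))
im=snap('top','t9.png');
cv2.imwrite('pics/t9z.png',cv2.cvtColor(cv2.resize(im[110:250,300:440],None,fx=4,fy=4,interpolation=cv2.INTER_CUBIC),cv2.COLOR_RGB2BGR))
E
```

```text
[ 588.52715079 -202.03897738  294.28003723] [178.33439638   1.91901576  -3.12584687] [-0.13266101  0.22089905 -6.18079118] 9.94195159118036
```

View pics/s9z.png

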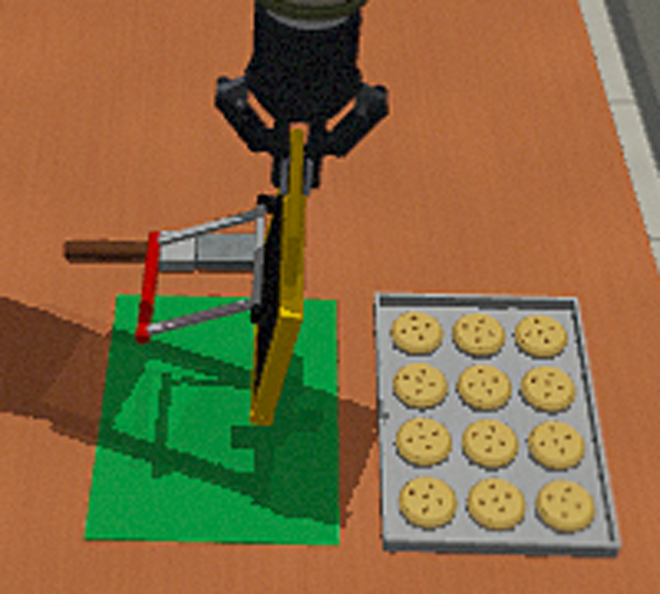

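View pics/t9z.png

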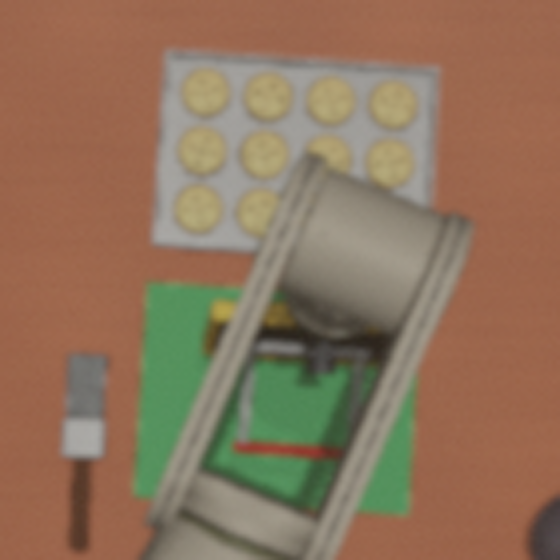

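```bash
python3 - <<'E'
from h import *
S=lambda x,y:((x+.5)/3.3+239.5,(y+.5)/3.3+124.5)
for p in((252,418),(272,422),(282,312),(300,318),(143,335)):
    o,d=ray('side',[S(*p)]);d=d[0];y=-292 if p!=(143,335) else -252;print(p,(o+d*(y-o[1])/d[1]).round(0))
E
```

```text
(252, 418) [ 554. -292.  118.]
(272, 422) [ 570. -292.  112.]
(282, 312) [ 576. -292.  251.]
(300, 318) [ 590. -292.  243.]
(143, 335) [ 466. -252.  178.]
```

```bash
python3 -m pendant '[[[0.2,0,0.3,0],[0.2,0,0.5,0],[0.2,0,0.6,0],[0.2,0,0.6,0],[0.2,0,0.6,0],[0.2,0,0.5,0],[0.1,0,0.5,0],[0,0,0.4,0],[0,0,0.2,0],[0,0,0,0]]]'
```

```text
time: 20.7
tool_pos: [613.1, -202.4, 196.4]
tcp_rot: [178.5, 2.2, -2.9]
ft_force: [-0.8, 0.5, -5.6]
finger_gap: 10.3
```

```bash
python3 -m pendant '[[[0,0,0.1,0],[0,0,0.1,0],[0,0,0.1,0],[0,0,0.1,0],[0,0,0.1,0],[0,0,0,0],[0,0,0,0],[0,0,0,0],[0,0,0,0],[0,0,0,0]]]'
```

```text
time: 21.53
tool_pos: [614.4, -203.8, 190.2]
tcp_rot: [178.3, 1.8, -2.9]
ft_force: [0.0, 0.6, -4.7]
finger_gap: 10.3
```

```bash
python3 -m pendant '[[[0,0,0.12,0],[0,0,0.12,0],[0,0,0.12,0],[0,0,0.12,0],[0,0,0.12,0],[0,0,0,0],[0,0,0,0],[0,0,0,0],[0,0,0,0],[0,0,0,0]]]'
```

```text
time: 22.37
tool_pos: [620.4, -204.7, 189.1]
tcp_rot: [178.1, 0.8, -2.9]
ft_force: [0.3, 0.0, -1.6]
finger_gap: 10.5
```

```bash
python3 - <<'E'
from h import *
im=snap('side','s10.png');s=sense();print(s['tool_pos'],s['tcp_rot'],s['ft_force'],s['finger_gap'])
cv2.imwrite('pics/s10z.png',cv2.cvtColor(cv2.resize(im[175:305,250:410],None,fx=4.5,fy=4.5,interpolation=cv2.INTER_CUBIC),cv2.COLOR_RGB2BGR))
E
```

```text
[ 620.37938501 -204.77246813  189.10498194] [178.09742842   0.75863709  -2.85770929] [ 0.35268836  0.45469971 -0.36923233] 10.53764357307798
```

View pics/s10z.png

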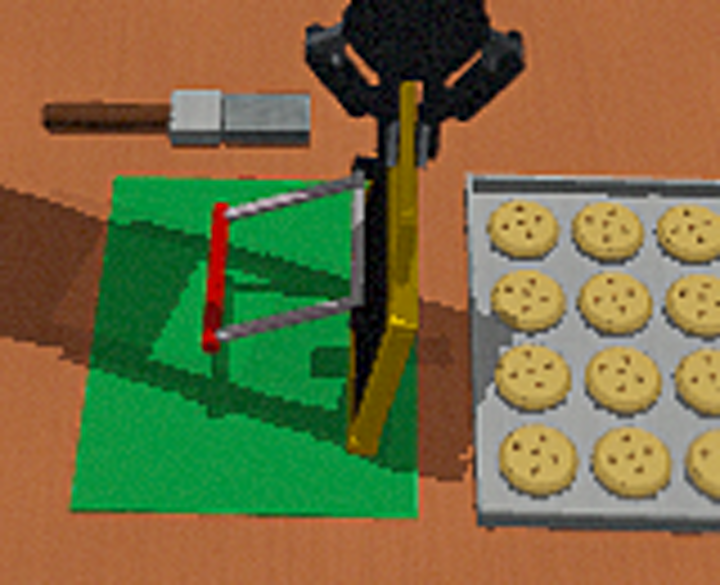

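```bash
python3 -m pendant '[[[-0.2,0,0,0],[-0.3,0,-0.05,0],[-0.3,0,-0.05,0],[-0.3,0,-0.05,0],[-0.3,0,0,0],[-0.3,0,0,0],[-0.3,0,0,0],[-0.3,0,0,0],[-0.3,0,0,0],[-0.2,0,0,0]]]'
```

```text
time: 23.25
tool_pos: [556.5, -201.3, 189.7]
tcp_rot: [178.2, 1.1, -2.9]
ft_force: [-0.1, -0.4, -6.5]
finger_gap: 10.5
```

```bash
python3 - <<'E'
from h import *
im=snap('side','s11.png');s=sense();print(s['tool_pos'],s['tcp_rot'],s['ft_force'],s['finger_gap'])
cv2.imwrite('pics/s11z.png',cv2.cvtColor(cv2.resize(im[175:305,250:410],None,fx=4.5,fy=4.5,interpolation=cv2.INTER_CUBIC),cv2.COLOR_RGB2BGR))
S=lambda x,y:((x+.5)/4.5+249.5,(y+.5)/4.5+174.5)
print(onz('side',[S(348,450),S(375,452)],4))
E
```

```text
[ 556.00279109 -201.2464633   189.64079835] [178.18099291   1.11423236  -2.89580371] [-0.01669692  0.39123639 -5.78791364] 10.496977937297592
[[ 585.4025469  -291.33134063    4.        ]
 [ 602.7706878  -293.15575811    4.        ]]
```

View pics/s11z.png

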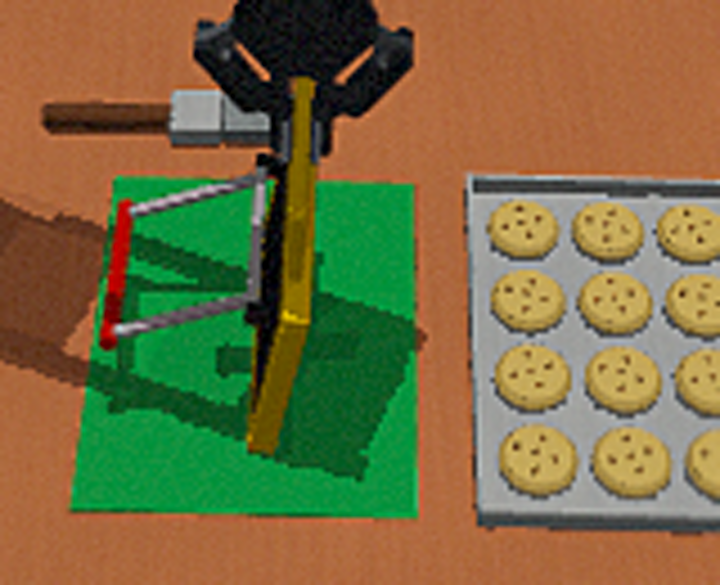

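```bash
python3 -m pendant '[[[0.2,0,-0.1,0],[0.3,0,0,0],[0.4,0,0,0],[0.4,0,0,0],[0.4,0,0,0],[0.3,0,0,0],[0.2,0,0,0],[0.1,0,0,0],[0,0,0,0],[0,0,0,0]]]' - 20
```

```text
time: 24.13
tool_pos: [609.0, -203.5, 189.7]
tcp_rot: [178.2, 1.1, -2.8]
ft_force: [0.4, 0.2, -6.0]
finger_gap: 10.4
```

```bash
python3 -m pendant '[[[0,0,0.12,0],[0,0,0.12,0],[0,0,0.12,0],[0,0,0.12,0],[0,0,0.12,0],[0,0,0.12,0],[0,0,0,0],[0,0,0,0],[0,0,0,0],[0,0,0,0]]]'
```

```text
time: 24.97
tool_pos: [614.7, -204.8, 189.3]
tcp_rot: [177.9, -0.2, -2.8]
ft_force: [0.3, 2.1, -1.0]
finger_gap: 10.7
```

```bash
python3 -m pendant '[[[-0.2,0,0.15,0],[-0.2,0,0.15,0],[-0.2,0,0.15,0],[-0.2,0,0.15,0],[-0.2,0,0.15,0],[-0.2,0,0.15,0],[-0.2,0,0.15,0],[-0.2,0,0.15,0],[-0.2,0,0.15,0],[-0.2,0,0.15,0]]]'
```

```text
time: 25.8
tool_pos: [594.0, -204.1, 189.0]
tcp_rot: [177.4, -3.5, -2.5]
ft_force: [0.9, 4.2, 11.1]
finger_gap: 10.3
```

```bash
python3 - <<'E'
from h import *
im=snap('side','s12.png');s=sense();print(s['tool_pos'],s['tcp_rot'],s['ft_force'],s['finger_gap'])
cv2.imwrite('pics/s12z.png',cv2.cvtColor(cv2.resize(im[175:305,250:410],None,fx=4.5,fy=4.5,interpolation=cv2.INTER_CUBIC),cv2.COLOR_RGB2BGR))
E
```

```text
[ 593.66914132 -204.06641977  188.99301885] [177.4443058   -3.47861968  -2.54166692] [0.61835524 4.50083589 9.92217395] 10.57820095523292
```

View pics/s12z.png

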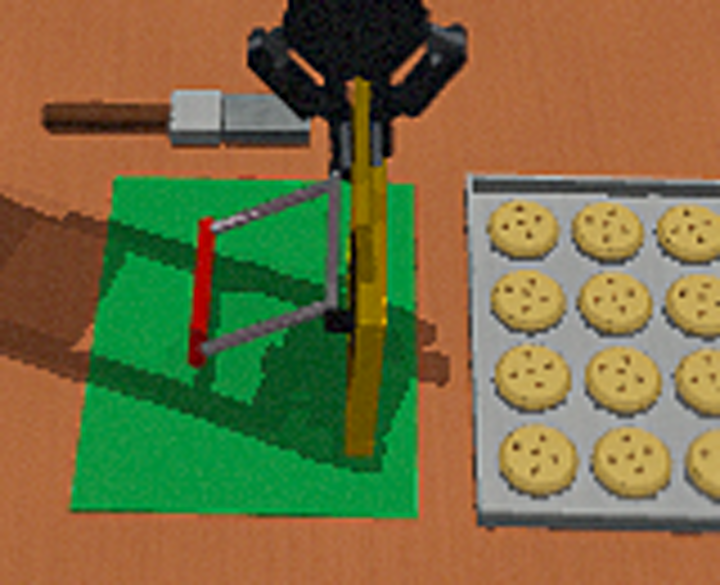

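```bash
python3 -m pendant '[[[-0.25,0,0,0],[-0.25,0,0,0],[-0.25,0,0,0],[-0.25,0,0.01,0],[-0.25,0,0.01,0],[-0.25,0,0.02,0],[-0.25,0,0.02,0],[-0.25,0,0.03,0],[-0.25,0,0.03,0],[-0.25,0,0.04,0]]]'
```

```text
time: 26.68
tool_pos: [541.1, -202.7, 184.9]
tcp_rot: [177.3, -3.8, -2.6]
ft_force: [0.0, 0.6, 4.1]
finger_gap: 10.5
```

```bash
python3 - <<'E'
from h import *
im=snap('side','s13.png');s=sense();print(s['tool_pos'],s['tcp_rot'],s['ft_force'],s['finger_gap'])
cv2.imwrite('pics/s13z.png',cv2.cvtColor(cv2.resize(im[175:305,250:410],None,fx=4.5,fy=4.5,interpolation=cv2.INTER_CUBIC),cv2.COLOR_RGB2BGR))
E
```

```text
[ 540.2485218  -202.67235888  184.53576327] [177.32732631  -3.77821394  -2.55949976] [-0.81270973  1.07277925  3.13347501] 10.26840048192138
```

View pics/s13z.png

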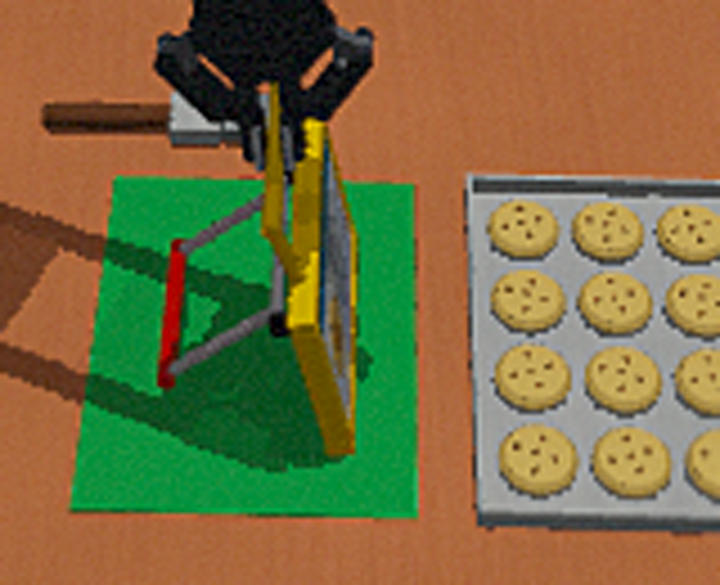

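```bash
python3 -m pendant '[[[-0.2,0,0.05,0],[-0.2,0,0.05,0],[-0.2,0,0.06,0],[-0.2,0,0.06,0],[-0.2,0,0.07,0],[-0.2,0,0.07,0],[-0.2,0,0.08,0],[0,0,0,0],[0,0,0,0],[0,0,0,0]]]'
```

```text
time: 27.57
tool_pos: [509.2, -201.4, 174.7]
tcp_rot: [177.3, -3.8, -2.6]
ft_force: [-0.4, 1.4, 4.6]
finger_gap: 10.4
```

```bash
python3 - <<'E'
from h import *
im=snap('side','s14.png');s=sense();print(s['tool_pos'],s['tcp_rot'],s['ft_force'],s['finger_gap'])
cv2.imwrite('pics/s14z.png',cv2.cvtColor(cv2.resize(im[175:305,250:410],None,fx=4.5,fy=4.5,interpolation=cv2.INTER_CUBIC),cv2.COLOR_RGB2BGR))
E
```

```text
[ 509.29753979 -201.42253103  174.75042469] [177.33182821  -3.79136822  -2.55357195] [-2.05738787  0.8813092   3.96634547] 10.535326134128216
```

View pics/s14z.png

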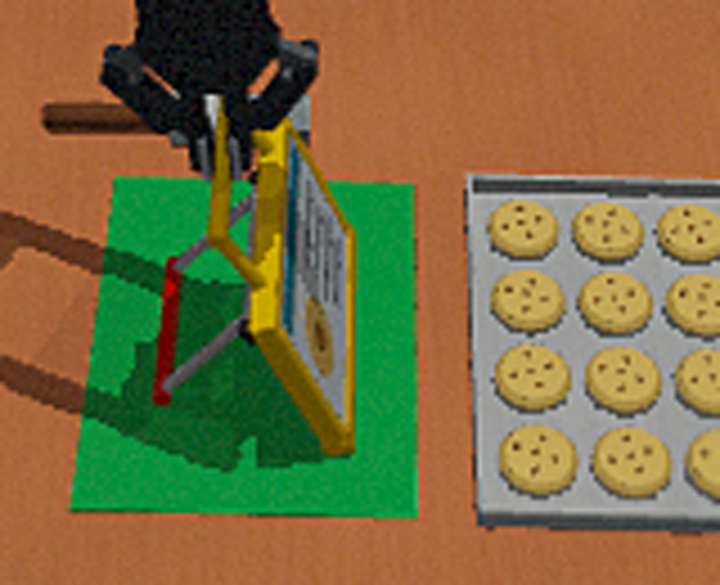

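```bash
cat > m.py <<'E'
from h import *
def foot(f,S,near,far,lo):
    for p,y in((near,-247),(far,-154),(lo,-291)):
        o,d=ray('side',[S(*p)]);d=d[0];print(p,(o+d*(y-o[1])/d[1]).round(0))
E
python3 - <<'E'
from m import *
S=lambda x,y:((x+.5)/4.5+249.5,(y+.5)/4.5+174.5)
foot(0,S,(162,393),(173,267),(327,450))
E
```

```text
(162, 393) [ 464. -247.    7.]
(173, 267) [ 469. -154.   23.]
(327, 450) [ 572. -291.    4.]
```

```bash
python3 -m pendant '[[[-0.2,0,0.08,0],[-0.2,0,0.08,0],[-0.15,0,0.07,0],[-0.1,0,0.05,0],[0,0,0,0],[0,0,0,0],[0,0,0,0],[0,0,0,0],[0,0,0,0],[0,0,0,0]]]'
```

```text
time: 28.45
tool_pos: [497.9, -201.4, 170.0]
tcp_rot: [177.3, -4.1, -2.5]
ft_force: [-0.6, 0.6, 4.2]
finger_gap: 10.4
```

```bash
python3 - <<'E'
from h import *
im=snap('side','s15.png');s=sense();print(s['tool_pos'],s['tcp_rot'],s['ft_force'],s['finger_gap'])
cv2.imwrite('pics/s15z.png',cv2.cvtColor(cv2.resize(im[175:305,250:410],None,fx=4.5,fy=4.5,interpolation=cv2.INTER_CUBIC),cv2.COLOR_RGB2BGR))
E
```

```text
[ 497.89707646 -201.4103378   169.99386675] [177.25953531  -4.14652847  -2.48333439] [0.224167   2.84682795 4.95332822] 10.616306471327464
```

View pics/s15z.png

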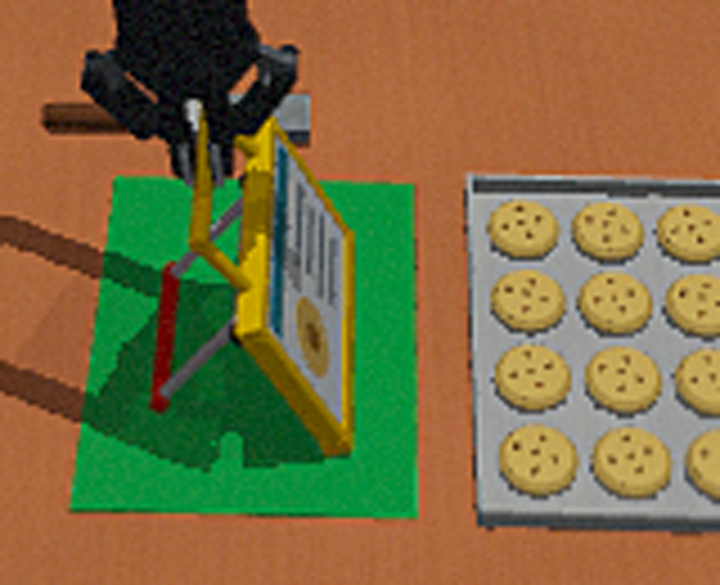

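```bash
python3 -m pendant '[[[-0.15,0,0.08,0],[-0.1,0,0.06,0],[-0.1,0,0.05,0],[0,0,0,0],[0,0,0,0],[0,0,0,0],[0,0,0,0],[0,0,0,0],[0,0,0,0],[0,0,0,0]]]'
```

```text
time: 29.33
tool_pos: [496.3, -202.0, 170.0]
tcp_rot: [177.1, -4.8, -2.4]
ft_force: [-0.0, 1.1, 5.6]
finger_gap: 10.5
```

```bash
python3 - <<'E'
from m import *
im=snap('side','s16.png');s=sense();print(s['tool_pos'],s['tcp_rot'],s['ft_force'],s['wrist_torque'],s['finger_gap'])
cv2.imwrite('pics/s16z.png',cv2.cvtColor(cv2.resize(im[175:305,250:410],None,fx=4.5,fy=4.5,interpolation=cv2.INTER_CUBIC),cv2.COLOR_RGB2BGR))
S=lambda x,y:((x+.5)/4.5+249.5,(y+.5)/4.5+174.5)
foot(0,S,(158,403),(170,270),(324,452))
E
```

```text
[ 496.28517246 -202.00470949  169.96688783] [177.12566889  -4.83323994  -2.41019769] [-0.28284772  2.23788575  4.81182499] [ 0.26068432 -0.19395157  0.06224253] 10.4356761166136
(158, 403) [ 461. -247.   -4.]
(170, 270) [ 467. -154.   20.]
(324, 452) [ 570. -291.    2.]
```

View pics/s16z.png

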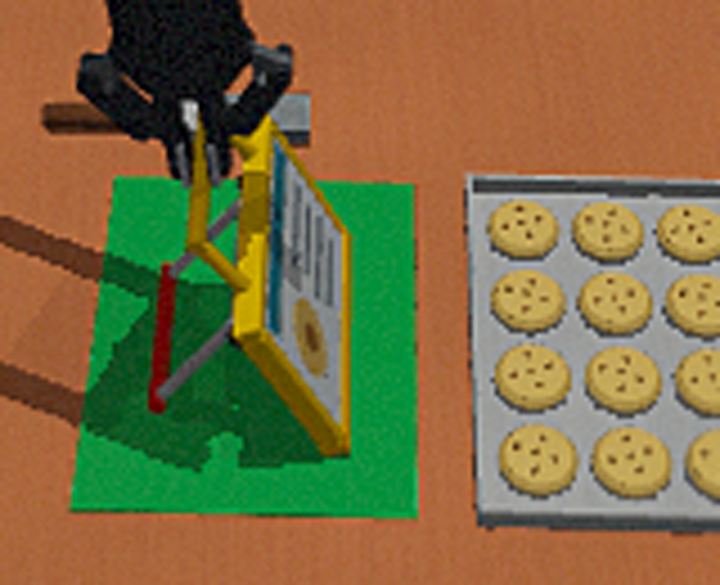

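```bash
python3 -m pendant '[[[0,0,0,0],[0,0,0,0],[0,0,0,0],[0,0,0,0],[0,0,0,0],[0,0,0,0],[0,0,0,0],[0,0,0,0],[0,0,0,0],[0,0,0,0]]]' -0.15
```

```text
time: 30.22
tool_pos: [493.0, -201.7, 165.5]
tcp_rot: [177.2, -4.3, -2.5]
ft_force: [0.6, 0.1, -0.3]
finger_gap: 36.2
```

```bash
python3 - <<'E'
from m import *
im=snap('side','s17.png');s=sense();print(s['tool_pos'],s['tcp_rot'],s['ft_force'],s['wrist_torque'],s['finger_gap'])
cv2.imwrite('pics/s17z.png',cv2.cvtColor(cv2.resize(im[175:305,250:410],None,fx=4.5,fy=4.5,interpolation=cv2.INTER_CUBIC),cv2.COLOR_RGB2BGR))
E
```

```text
[ 492.97494186 -201.70216833  165.57949846] [177.22414524  -4.34877631  -2.46660957] [ 0.43970001 -0.15801257 -0.45140504] [0.07592797 0.00707883 0.0407929 ] 36.63189855237071
```

View pics/s17z.png

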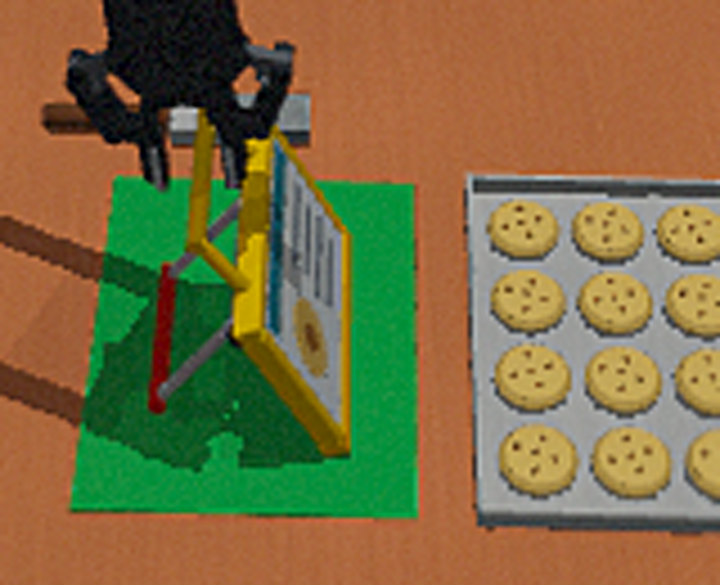

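```bash
python3 -m pendant '[[[0.1,0,-0.3,0],[0.1,0,-0.5,0],[0.08,0,-0.6,0],[0.06,0,-0.8,0],[0.06,0,-0.8,0],[0.06,0,-0.8,0],[0,0,-0.8,0],[0,0,-0.8,0],[0,0,-0.8,0],[0,0,0,0]]]'
```

```text
time: 31.1
tool_pos: [494.4, -195.1, 306.8]
tcp_rot: [177.1, -4.7, -2.4]
ft_force: [0.1, -0.5, 1.1]
finger_gap: 36.5
```

```bash
python3 -m pendant '[[[-0.8,0,-0.5,0],[-0.8,0,-0.5,0],[-0.8,0,-0.5,0],[-0.8,0,-0.5,0],[-0.8,0,-0.5,0],[-0.8,0,0,0],[0,0,0,0],[0,0,0,0],[0,0,0,0],[0,0,0,0]]]'
```

```text
time: 31.93
tool_pos: [393.0, -187.8, 355.9]
tcp_rot: [176.8, -5.2, -2.3]
ft_force: [0.4, -0.1, 0.5]
finger_gap: 36.5
```

```bash
python3 - <<'E'
from m import *
im=snap('side','s18.png');s=sense();print(s['tool_pos'],s['ft_force'])
cv2.imwrite('pics/s18z.png',cv2.cvtColor(cv2.resize(im[175:305,250:410],None,fx=4.5,fy=4.5,interpolation=cv2.INTER_CUBIC),cv2.COLOR_RGB2BGR))
im=snap('top','t18.png')
cv2.imwrite('pics/t18z.png',cv2.cvtColor(cv2.resize(im[110:250,300:440],None,fx=4,fy=4,interpolation=cv2.INTER_CUBIC),cv2.COLOR_RGB2BGR))
E
```

```text
[ 393.01635201 -187.76850008  355.75178758] [-0.86252903 -0.069132   -1.09945718]
```

View pics/s18z.png

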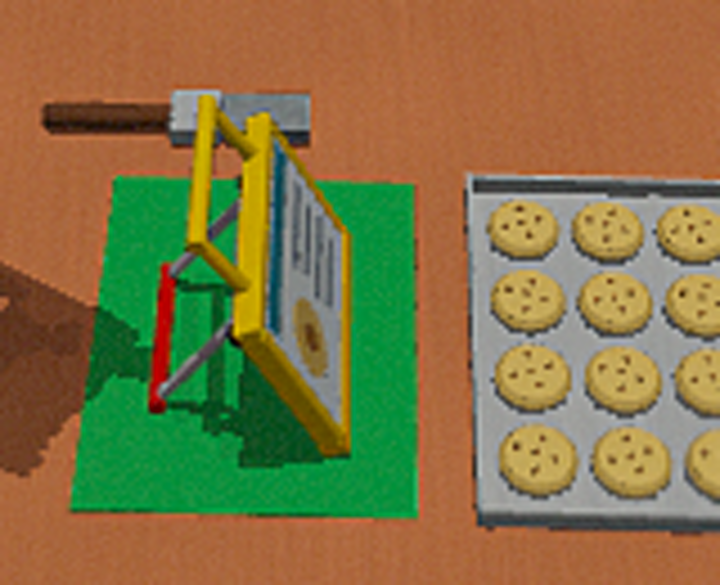

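View pics/t18z.png

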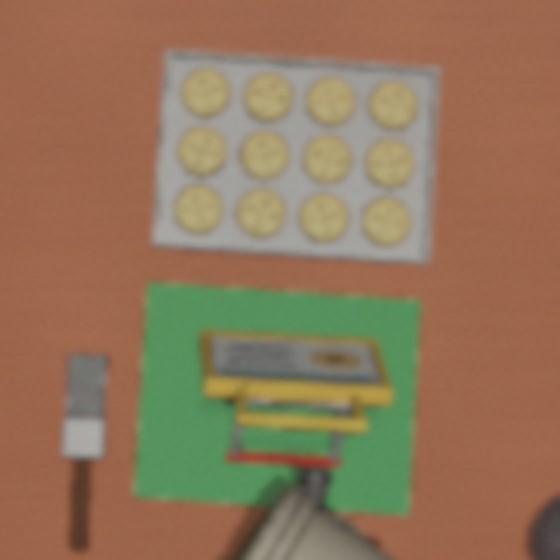

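View pics/s18.png

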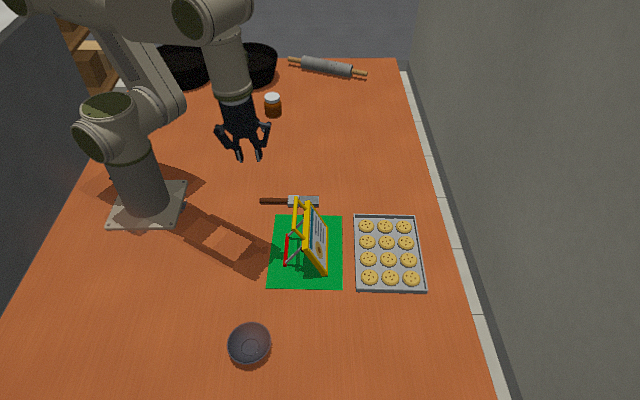

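```bash
python3 - <<'E'
from h import *
T=lambda x,y:((x+.5)/4+299.5,(y+.5)/4+109.5)
S=lambda x,y:((x+.5)/4.5+249.5,(y+.5)/4.5+174.5)
c=onz('top',[T(148,283),T(420,299),T(410,514),T(135,496)],3);m=c.mean(0);a=c[0]-c[3]+c[1]-c[2];yaw=np.arctan2(a[1],a[0]);print(m,np.degrees(yaw))
R=np.array([[np.cos(yaw),np.sin(yaw)],[-np.sin(yaw),np.cos(yaw)]])
f=onz('top',[T(228,457),T(340,462)],9);l=onz('top',[T(207,332),T(378,338)],10)
hb=onz('top',[T(240,422),T(367,427)],176)
for n,p in(('foot',f),('front low',l),('bar',hb)): print(n,((p-m)[:,:2]@R.T).round(0).tolist())
print('foot tri z',tri(S(168,268),T(230,457)),tri(S(158,403),T(338,462)))
p=tri(S(325,452),T(381,340));print(p)
a0=onz('side',[S(325,452)],3);print(((a0-m)[:,:2]@R.T).round(0))
E
```

```text
[ 524.8735768  -196.66131654    3.        ] -2.4618232816052075
foot [[-63.0, 48.0], [-62.0, -65.0]]
front low [[62.0, 76.0], [66.0, -97.0]]
bar [[-33.0, 50.0], [-30.0, -68.0]]
foot tri z (array([ 464.3, -147.5,   13.8]), np.float64(1.3)) (array([ 461.3, -257. ,   10. ]), np.float64(1.6))
(array([ 577.4, -299.3,   15.2]), np.float64(14.3))
[[ 50. -93.]]
```

```bash
python3 - <<'E'
from bench import *
print(sense()['qd'].round(2)); print(hand_in())
E
```

```text
[-0.05  0.08  0.15 -0.02  0.09 -0.11]
the job is handed in; nothing more can be done
None
```

I unfolded the kickstand while the display lay on its screen, then stood the display on the mat facing the tray and handed the job in at about 32 s. I took hold of it by the handle, carried it over the brush, set the lower edge down and tilted it back until the foot bar rested on the mat. I then let go and drew the arm clear.

**Last checks from the camera pictures:**

| Check | Measured | Required |
|---|---|---|
| Lower edge, mat x | about +50 mm | -12 to 112 mm |
| Foot bar, mat x | about -62 mm | -112 to 12 mm |
| Lower edge, off the mat's centre line | about 10 mm | within 70 mm |
| Squared to the mat | within about 2° | within 20° |
| Lean back | about 24.6° | 17 to 34° |
| Foot bar height | 10 and 14 mm at its two ends, about 9 expected | below 18 mm |
| Force on the tool, arm clear | about zero | robot touches nothing |

- **Bystanders:** the brush, jar and tin show no movement in the pictures. I judged this by eye.
- **Kickstand angle:** I measured it only from the pictures, at about 0.96 ± 0.03 rad. The display slid along when I pushed the kickstand further, so it was at its stop.
- **First tilt attempt:** it slid the lower edge about 50 mm across the mat because I had lifted slightly. I set the display down again with light pressure and the tilt then worked.
- **Check that disagreed:** matching one lower corner across the two views gave a 14 mm mismatch, probably because they picked different corners. I used the single-view position for the lower edge.

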